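# Open the bench dust port

### The arm

A 6-joint arm with a two-finger parallel gripper is mounted at the origin on the work surface. World frame = base frame: x ahead of the robot, y to its left, z up, the work surface at z = 0. Lengths are in mm, angles in rad, forces in N, time in s.
With the tool pointing down it reaches from about 350 to 850 mm from the base axis. Payload 8.1 kg.
Tool frame: the origin (TCP) lies between the finger pads, 19 mm behind the fingertips; this is the grasp point; z points along the fingers, y is the line along which they close (so a half turn about z gives the same grasp; the last joint's range is limited). The gripper opens to 93 mm and grips with 3 to 60 N. Pads are 15 mm wide; open, the fingers measure 128 mm over their backs; the gripper's body (75 mm by 188 mm) begins 65 mm behind the grasp point.
Start: joints at [-0.085, 0.13, 1.488, -0, 1.523, -0.085], TCP at [600.004, 0.022, 237.435] pointing down, gripper open.
Joint ranges: [-2.96, 2.96], [-0.89, 2.26], [0.02, 2.5], [-1.34, 4.48], [0, 2.73], [-2.66, 2.66]. Speed limits (rad/s): [2.39, 2.39, 2.79, 3.14, 3.14, 3.14].

### API

Orientations are given as a unit quaternion [x, y, z, w].
In Python, from station import robot gives the robot as it stands. The module is installed in compiled form; this text tells all that it offers.
- The arm moves only by the tool play_rows, never from a script. Its argument "steps" is a list of rows, each a list of 7 numbers: the finger opening in m, from 0 to 0.093, then the shift along the tool's x, y, z in m, then the turn, a rotation vector about the tool's x, y, z in rad. In form: [[fingers, dx, dy, dz, wx, wy, wz], ...]. A call has 1 to 10 rows; each row shifts and turns the commanded pose from where the row before left it, along the tool's axes as they then stand; what a row does not reach is not made up. A row lasts 1/8 s, in which the tool goes at most 62.5 mm and 10.7 degrees, less where a joint would pass 70% of its speed; a pose out of reach is approached as far as the arm can. A call with a gripper value outside its range is refused whole. The fingers move at their own pace and stop on an object; "grip_force" is the grip in N (left out, the last holds). Time passes only in rows, so rows that do not move let the fingers close. It gives the time, the measured TCP pose, the force, the opening and the grip force at its end, in the units of the state.
- robot.get_obs(): the state, without advancing time (a new reading comes with each control period).
- robot.capture(name): name is "scene" or "side" or "wrist"; returns a dict with "img" (400x640x3 uint8, blue, green, red), "vfov" (degrees; the focal length in pixels is half the picture's height over the tangent of half this angle, whatever the lens; pixels are square), "cx", "cy" (the principal point, pixels), "rvec" (rotation vector, rad) and "tvec" (3), from world to camera coordinates, as OpenCV has them. Camera axes: x right, y down, z forward; pixel columns grow to the right and rows downward; lengths in mm; the calibration is good to about 2 mm. The wrist camera is an equidistant fisheye: a pixel r from the principal point sees the ray r / f radians off the axis. A picture is of the moment at which its call begins. There is no depth.
- robot.finish_job(): hands the job in; it is judged then, once.
The state is a dict: "time_s": time; "joint_pos": joint angles; "dq": joint speeds; "effort": joint torques, N m; "tool_pos": TCP position; "tcp_rot": TCP orientation; "ft_force": force on the tool from outside, world axes, zero at the start; "torque": the same for the moment, N m; "opening": opening from 0.0 (shut) to 1.0 (fully open); "grip_force": force on a finger pad.
Only numpy, scipy, OpenCV 4.12 (cv2) and the standard library are available. Lean on these libraries where they do the work, as an engineer would, in place of code of your own. Each camera call takes 0.05 s, during which the arm holds its last target. There are 200 camera calls.

### The job

Get the bench dust extraction ready. First push the locked port cap down against its spring and, keeping it pushed down, turn it anticlockwise to unlock it; lift it off and stand it grip-up in the wooden tray, setting it down rather than dropping it. Then slide the gate's grip along its track until it is level with the brass pointer, let go, and finally press the large start button fully in and release it; leave the small stop button and the other things on the bench alone.

Things in the scene. Friction and masses are not known exactly. Their poses are not given: they have to be found in the camera images.
- station: Dust box: fixed plywood wedge, 180 (x) x 220 (y) x 94 mm high, origin under its centre. Its front (-x, robot side) slopes up at 28 deg from a 35 mm lip to the flat top, which starts at x = +20 mm. The capped port stands square on the slope (axis leaning 28 deg from vertical to -x), the slide gate on the flat top. An 80 mm duct leaves its back and turns down into the bench.
- port: Black collar on the slope: outer radius 36, bore 30, rim 16.5 mm high. Origin on its axis in the slope surface, z out along the axis, x through its two steel latches (at +x and -x, 32 to 52 mm from the axis, 35.5 mm high). x is turned 25 deg clockwise, seen from outside, from uphill. Each latch is a roof (underside 29.5 mm high) with a stop wall clockwise and a 4 mm hanging tooth anticlockwise.
- cap: Grey press-and-turn cap, about 120 g. Origin at the centre of its flat underside, z up its axis, x along its grip bar. Plug radius 27.5 to 14 mm height, disc radius 29 from 14 to 28, grip bar 50 (x) x 14 (y) from 28 to 56. Two ears along x, 14 wide, 14 to 20 high, reach 43 from the axis. Locked: underside 9.5 mm up the axis from the port's origin, x along port x, ears under the latches.
- seat (a joint): Sprung rubber ring in the bore that pushes the cap up: travel down the port axis in m, about 0.001 with the cap locked, 0.008 with it pushed fully down, 0 without it. To unlock, push the cap 4.5 to 7 mm (best 6) down its axis (8 N to start, 14 N at the end) and, kept down, turn it anticlockwise seen from outside by 45 to 70 deg; the ears are then past the latches and it lifts out along the axis.
- cap_grip (a point): Point on the cap's axis 50 mm above its underside, in the upper part of the grip bar: with the TCP here and the tool along the cap's axis the fingertips stand 3 mm above the disc; the fingers close across the bar (cap y, 14 mm).
- tray: Shallow open wooden tray fixed on the bench, 150 x 150 mm outside, 25 mm high, walls and floor 5 mm thick. Origin under its centre, axes along its sides.
- gate (a joint): Slide of the gate's grip, m: 0 at the end towards station -y, 0.10 at the end towards station +y. Friction about 1.5 N, it stays where it is left.
- gate_top (a point): Centre of the top of the gate's black grip, a block 28 (station x) x 20 (station y) x 40 mm high on an aluminium track (40 wide, 150 long, 14 mm high, along station y) on the dust box's flat top. The top is 148 mm above the bench.
- pointer: Small brass pointer, 12 mm wide (along the track) and 22 mm high, fixed on the dust box's flat top beside the track on its robot side; origin under its centre, axes as the station's. The grip is level with it when both have the same position along the track (pointer y = 0, within 6 mm).
- control: Grey control box fixed on the bench, 100 (x) x 140 (y) x 50 mm high, origin under its centre, with two black push buttons in aluminium housings on its top.
- start (a joint): Travel of the large start button, m: 0 out, 0.006 fully in. Springs back; about 6 N holds it fully in.
- start_top (a point): Centre of the top of the large start button (radius 17 mm), on the control box's +y half; pressed straight down.
- stop (a joint): Travel of the small stop button, m: 0 out, 0.005 fully in.
- stop_top (a point): Centre of the top of the small stop button (radius 9 mm), on the control box's -y half. Not to be pressed.
- tape: Bystander: steel tape measure, 70 x 36 x 66 mm high, origin under its centre.
- glue: Bystander: white glue bottle, radius 28, 150 mm high, origin under its centre.
- bitblock: Bystander: wooden block 140 x 55 x 25 mm with four upright router bits, 73 mm high in all, origin under its centre.
- offcut: Bystander: dark wood offcut 120 x 45 x 22 mm, origin under its centre.
- driver: Bystander: screwdriver lying flat, about 160 mm long, along its x axis.
- square: Bystander: try square with a green stock and a steel blade lying flat, about 200 x 110 x 20 mm.
- mallet: Bystander: hammer lying flat, along its x axis.

How it is judged:
By the outcome, as a careful person would: the job done as asked, in the order asked, and still so for the second after the job is handed in, with the robot touching nothing.
It also fails if it takes over 72 s, if anything falls off the work surface, if the arm or the gripper's body presses on something with over 40 N, if the wrist force passes 120 N, or if a joint passes its speed limit or range.

## Working session

There is one attempt and no reset: what is moved stays moved. The work goes in short steps, Python scripts to look and compute and a tool call to move; the robot and the scene stay as the last step left them, time stands still between calls to the robot, and variables do not carry over. Pictures are saved under pics/ and viewed, at most 10 in all, crops included, and the job is handed in when it is done.

Besides the shell and the picture viewer there is one more tool, called after "Emit:" as name([rows], argument=value, ...), one row to a line, values as JSON. play_rows: Moves the arm, as the interface text tells. Its arguments: {"type":"object","properties":{"steps":{"type":"array","items":{"type":"array","items":{"type":"number"}}},"grip_force":{"type":"number"}},"required":["steps"]}

```bash
mkdir -p pics; cat > h.py <<'E'
import numpy as np, cv2, pickle
from scipy.spatial.transform import Rotation as R
from station import robot
def cap(n):
    c=robot.capture(n); cv2.imwrite(f'pics/{n}_{int(robot.get_obs()["time_s"]*1000)}.png',c['img']); pickle.dump(c,open(f'{n}.pkl','wb')); return c
def load(n): return pickle.load(open(f'{n}.pkl','rb'))
def ray(c,u,v):
    f=200/np.tan(np.radians(c['vfov'])/2); Rm=cv2.Rodrigues(np.array(c['rvec'],float))[0]; t=np.array(c['tvec'],float).ravel()
    a=np.array([u-c['cx'],v-c['cy']])/f
    if c.get('fish'):
        r=np.linalg.norm(a); d=np.r_[a/max(r,1e-9)*np.sin(r),np.cos(r)]
    else: d=np.r_[a,1]
    return -Rm.T@t, Rm.T@(d/np.linalg.norm(d))
def plane(c,u,v,z):
    o,d=ray(c,u,v); return (o+d*(z-o[2])/d[2]).round(1)
def two(c1,p1,c2,p2):
    o1,d1=ray(c1,*p1);o2,d2=ray(c2,*p2)
    s=np.linalg.lstsq(np.c_[d1,-d2],o2-o1,rcond=None)[0]
    a=o1+s[0]*d1;b=o2+s[1]*d2
    return ((a+b)/2).round(1),np.linalg.norm(a-b).round(1)
def proj(c,P):
    f=200/np.tan(np.radians(c['vfov'])/2); Rm=cv2.Rodrigues(np.array(c['rvec'],float))[0]; p=Rm@np.array(P,float)+np.array(c['tvec']).ravel()
    if c.get('fish'):
        n=np.hypot(p[0],p[1]); th=np.arctan2(n,p[2]); q=p[:2]/n*th
    else: q=p[:2]/p[2]
    return (q*f+[c['cx'],c['cy']]).round(1)
E
python3 - <<'E'
from h import *
for n in('scene','side','wrist'):
    c=robot.capture(n); c['fish']=n=='wrist'; cv2.imwrite(f'pics/{n}0.png',c['img']); pickle.dump(c,open(n+'0.pkl','wb'))
    print(n,c['vfov'],c['cx'],c['cy'],ray(c,320,200))
print(robot.get_obs())
E
```

```text
scene 47.534271244488046 309.295139290431 200.55183345925383 (array([1352.95041842,  -95.70014421, 1206.26532175]), array([-0.59225741,  0.10297801, -0.79914122]))
side 53.74622149416229 317.81921013821784 196.0401725626376 (array([  16.9811471 , -727.42110911,  848.55072696]), array([ 0.44864674,  0.60939315, -0.65372478]))
wrist 65.70646984690485 321.4669766190766 196.57728414667622 (array([599.26823618,  79.639306  , 383.72138101]), array([-0.00686283, -0.29512382, -0.95543437]))
{'time_s': 0.15, 'joint_pos': array([-8.54125889e-02,  1.31021168e-01,  1.48901226e+00, -3.15075419e-05,
        1.52298090e+00, -8.53604488e-02]), 'dq': array([-0.00031942, -0.00243306, -0.00218594,  0.00057618, -0.00088692,
       -0.00083247]), 'effort': array([ 8.59073725e-05, -5.60473788e+01, -4.92333663e+01,  7.68201635e-02,
        3.05504061e-02, -1.41810942e-04]), 'tool_pos': array([5.99598357e+02, 3.78492152e-02, 2.36617657e+02]), 'tcp_rot': array([ 7.07124496e-01,  7.07088708e-01, -4.69975581e-04, -5.33536496e-04]), 'ft_force': array([-0.94542353, -0.58371848, -0.75763047]), 'torque': array([-0.01628322,  0.03894245, -0.00022041]), 'grip_force': 0.0, 'opening': 0.998255214170856}
```

View pics/scene0.png

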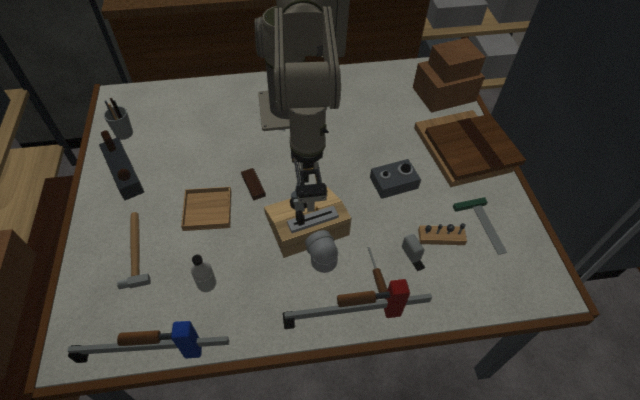

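View pics/side0.png

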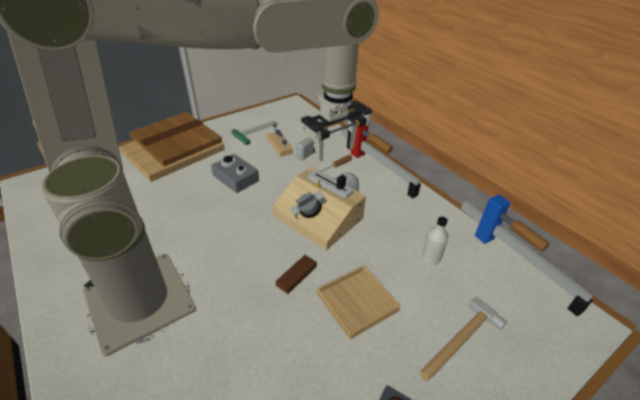

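View pics/wrist0.png

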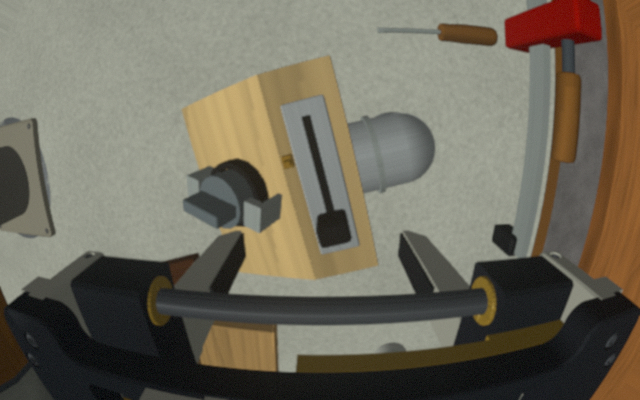

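The wrist view shows the wedge's flat top with corners near (258,75), (330,56), (377,265), (315,279), the pointer at (288,160), the gate grip at (332,225) and the cap at (212,207). The scene view shows the tray around (207,208) and the control box at (396,177).

```bash
python3 - <<'E'
from h import *
s,d,w=[pickle.load(open(n+'0.pkl','rb')) for n in('scene','side','wrist')]
print('top corners',[plane(w,*p,94) for p in((258,75),(330,56),(377,265),(315,279))],'lip',plane(w,184,107,35))
print('tray scene rim',[plane(s,*p,25) for p in((186,190),(231,188),(231,228),(183,228))])
print('tray side rim',[plane(d,*p,25) for p in((318,295),(366,268),(399,306),(350,333))])
for n,c,b in(('scene',s,(360,140,440,210)),('side',d,(200,140,270,200)),('w',w,(170,50,400,290)),('side2',d,(265,160,375,250))):
    x0,y0,x1,y1=b; k=8 if x1-x0<85 else 5 if n=='side2' else 3
    cv2.imwrite(f'pics/c_{n}.png',cv2.resize(c['img'][y0:y1,x0:x1],None,fx=k,fy=k,interpolation=cv2.INTER_CUBIC))
a=cv2.imread('pics/c_scene.png');b=cv2.imread('pics/c_side.png')
a=cv2.resize(a,(400,350));b=cv2.resize(b,(400,343))
m=np.zeros((600,800,3),np.uint8);m[:350,:400]=a;m[:343,400:]=b
cv2.imwrite('pics/comb.png',m)
E
```

```text
top corners [array([539.8, 111.5,  94. ]), array([606.6, 128. ,  94. ]), array([658.2, -83.1,  94. ]), array([591.5, -99.9,  94. ])] lip [435.5  87.1  35. ]
tray scene rim [array([ 375.5, -376.8,   25. ]), array([ 387.6, -228.8,   25. ]), array([ 547.2, -234.1,   25. ]), array([ 526.7, -382.1,   25. ])]
tray side rim [array([ 369.2, -252.6,   25. ]), array([ 524.3, -254.2,   25. ]), array([ 514.3, -390. ,   25. ]), array([ 370.2, -379.1,   25. ])]
```

View pics/comb.png

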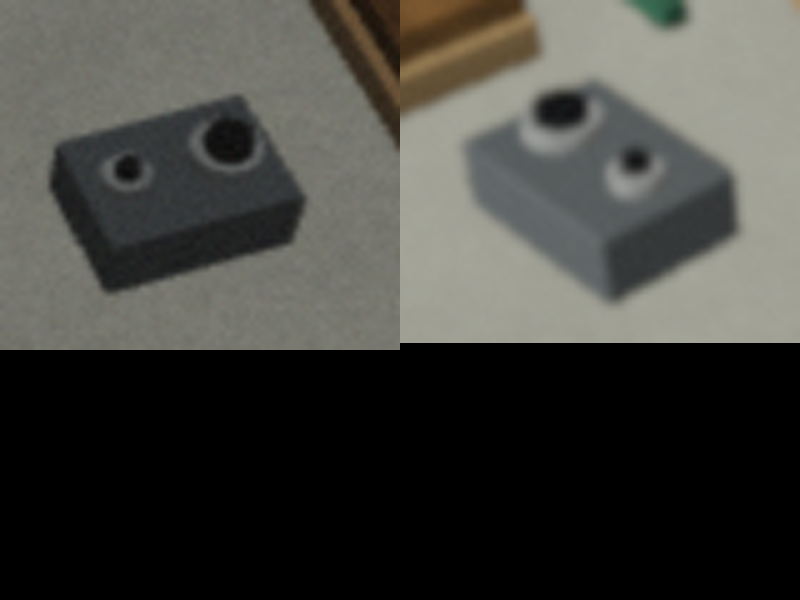

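```bash
ls pics
```

```text
c_scene.png
c_side.png
c_side2.png
c_w.png
comb.png
scene0.png
side0.png
wrist0.png
```

View pics/c_w.png

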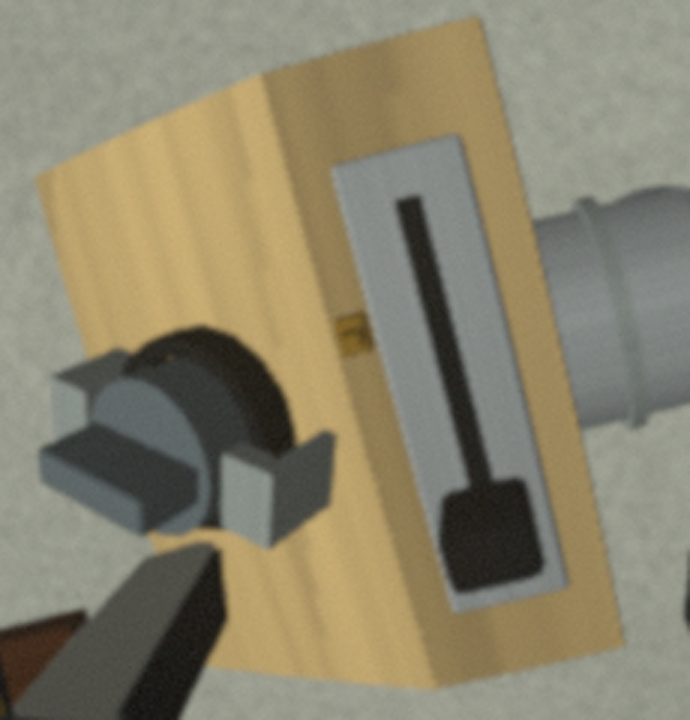

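The crops show start at scene (406,168) / side (228,158.9), stop at scene (385.4,173.6) / side (241,168). The bar's lit top face in the wrist crop is centred at (200.3,214.3), with the gate grip at the -y end and the pointer at about (287,161).

```bash
cat >> h.py <<'E'
YAW=13.85; SO=np.array([545.6,1.0,0])
def SR(): return R.from_euler('z',YAW,degrees=True).as_matrix()
def axes():
    S=SR(); a=np.radians(28)
    n=S@[-np.sin(a),0,np.cos(a)]; up=S@[np.cos(a),0,np.sin(a)]
    px=R.from_rotvec(-np.radians(25)*n).apply(up); return n,px,np.cross(n,px)
def on_slope(c,u,v,h):
    n,_,_=axes(); p0=SO+SR()@[20,0,94]+h*n; o,d=ray(c,u,v); return o+d*(n@(p0-o))/(n@d)
def st(P): return (SR().T@(np.array(P)-SO)).round(1)
E
python3 - <<'E'
from h import *
s,d,w=[pickle.load(open(n+'0.pkl','rb')) for n in('scene','side','wrist')]
print('start',two(s,(406,168),d,(228,158.9)),'stop',two(s,(385.4,173.6),d,(241.1,168)))
n,px,py=axes()
q=[on_slope(w,170+u/3,50+v/3,65.5) for u,v in((40,455),(140,500),(143,535),(40,483))]
c=np.mean(q,0); print('bar len,wid',np.linalg.norm(q[1]-q[0]),np.linalg.norm(q[2]-q[1]),np.linalg.norm(q[3]-q[0]))
print('dir vs px',(q[1]-q[0])/np.linalg.norm(q[1]-q[0]),px)
o=c-65.5*n; print('port origin',o,st(o),'n',n)
print('proj cap top in side,scene',proj(d,c),proj(s,c))
print('grip top',plane(w,170+490/3,50+535/3,148),st(plane(w,170+490/3,50+535/3,148)))
print('pointer top~',st(plane(w,170+352/3,50+322/3,116)),st(plane(w,170+352/3,50+350/3,94)))
print('grip ends',[st(plane(w,170+u/3,50+v/3,148)) for u,v in((444,491),(524,480),(543,562),(458,590))])
o=robot.get_obs(); T=R.from_quat(o['tcp_rot']).as_matrix()
t=np.c_[np.cross(-py,-n),-py,-n]
print('tcp target rot rel vec',R.from_matrix(T.T@t).as_rotvec().round(3)); print(t.round(3))
E
```

```text
start (array([416. , 353.3,  66. ]), np.float64(0.3)) stop (array([429.7, 280.5,  65.9]), np.float64(0.9))
bar len,wid 47.27512358486697 12.394034732532134 11.423049916029258
dir vs px [ 0.88568333 -0.15564587  0.43742359] [ 0.87812313 -0.21877307  0.42548573]
port origin [513.22156746  -7.48169313  65.57087448] [-33.5  -0.5  65.6] n [-0.45582203 -0.1123825   0.88294759]
proj cap top in side,scene [303.5 197. ] [297.8 184.8]
grip top [608.5 -17.6 148. ] [ 56.6 -33.1 148. ]
pointer top~ [ 30.9  28.5 116. ] [25.2 17.  94. ]
grip ends [array([ 47.5, -17.6, 148. ]), array([ 69.1, -19.7, 148. ]), array([ 69. , -44.6, 148. ]), array([ 44.1, -47.2, 148. ])]
tcp target rot rel vec [-0.242  0.504  1.726]
[[ 0.878 -0.145  0.456]
 [-0.219 -0.969  0.112]
 [ 0.425 -0.198 -0.883]]
```

View pics/c_side2.png

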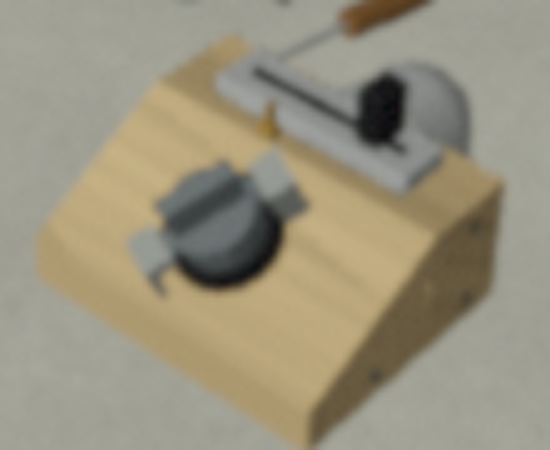

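The side crop puts the bar top at about (304.5,197.5), against (303.5,197) predicted from the wrist view. The cap pose is therefore confirmed. I'll move to a hover aligned with the axis.

Emit:
play_rows([
  [0.06,-0.006,-0.034,0,0,0,0],
  [0.06,-0.006,-0.034,0,0,0,0],
  [0.06,-0.006,-0.035,0,0,0,0],
  [0.06,-0.006,-0.035,0,0,0,0],
  [0.06,-0.005,-0.035,0,0,0,0],
  [0.06,0,0,0,-0.02,0.042,0.144],
  [0.06,0,0,0,-0.02,0.042,0.144],
  [0.06,0,0,0,-0.02,0.042,0.144],
  [0.06,0,0,0,-0.02,0.042,0.144],
  [0.06,0,0,0,-0.02,0.042,0.144],
])

```text
time_s: 1.4
tool_pos: [426.9, -29.0, 237.2]
tcp_rot: [0.907, 0.406, 0.107, -0.038]
ft_force: [0.0, -0.3, 1.0]
opening: 0.642
grip_force: 0.0
```

Emit:
play_rows([
  [0.06,0,0,0,-0.02,0.042,0.144],
  [0.06,0,0,0,-0.02,0.042,0.144],
  [0.06,0,0,0,-0.02,0.042,0.144],
  [0.06,0,0,0,-0.02,0.042,0.144],
  [0.06,0,0,0,-0.02,0.042,0.144],
  [0.06,0,0,0,-0.02,0.042,0.144],
  [0.06,0,0,0,-0.02,0.042,0.144],
  [0.06,0,0,0,0,0,0],
])

```text
time_s: 2.4
tool_pos: [427.9, -29.0, 236.1]
tcp_rot: [0.966, -0.095, 0.227, -0.081]
ft_force: [-0.9, -0.1, 0.8]
opening: 0.649
grip_force: 0.0
```

```bash
cat >> h.py <<'E'
PO=np.array([513.2,-7.5,65.6])
def rel(P,t=None):
    o=robot.get_obs(); T=R.from_quat(o['tcp_rot']).as_matrix()
    print('t',o['time_s'],'tcp',o['tool_pos'].round(1),'q',o['joint_pos'].round(2),'F',o['ft_force'].round(1),'open',round(o['opening']*93,1))
    print('shift tool',(T.T@(np.array(P)-o['tool_pos'])).round(1),'rot', None if t is None else R.from_matrix(T.T@t).as_rotvec().round(4))
def tt():
    n,px,py=axes(); return np.c_[px,-py,-n]
E
python3 - <<'E'
from h import *
n,px,py=axes(); rel(PO+59.5*n,tt())
c=robot.capture('wrist'); c['fish']=True; pickle.dump(c,open('wrist1.pkl','wb')); cv2.imwrite('pics/wrist1.png',c['img'])
print('pred bar top corners',[proj(c,PO+65.5*n+a*25*px+b*7*py) for a,b in((1,1),(1,-1),(-1,-1),(-1,1))])
E
```

```text
t 2.4 tcp [427.9 -29.  236.1] q [-0.45 -0.89  2.35  0.31  1.31  1.3 ] F [-0.9 -0.1  0.8] open 60.3
shift tool [ -1.9   0.7 132.3] rot [-0.0013  0.003  -0.0016]
pred bar top corners [array([314.5, 169.5]), array([330.1, 169.4]), array([329.8, 221.3]), array([315. , 221.4])]
```

View pics/wrist1.png

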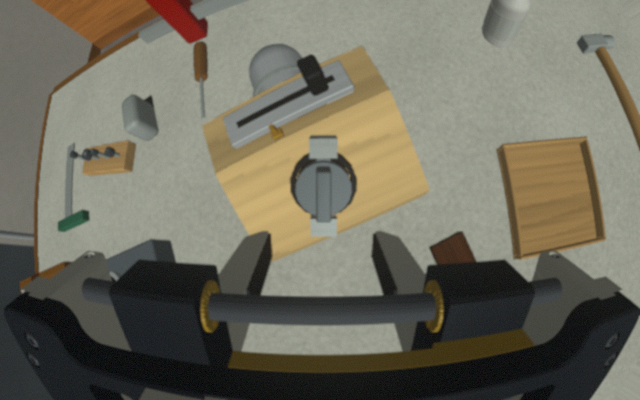

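The view down the port axis shows the bar upright at (323,195), within 1 px of the prediction. The tray rim corners are at about (499,147), (587,137), (606,240), (519,257).

Emit:
play_rows([
  [0.06,-0.001,0.0005,0.02,-0.001,0.003,-0.0015],
  [0.06,-0.001,0,0.02,0,0,0],
  [0.06,0,0,0.02,0,0,0],
  [0.06,0,0,0.02,0,0,0],
  [0.06,0,0,0.02,0,0,0],
  [0.06,0,0,0.01,0,0,0],
  [0.06,0,0,0,0,0,0],
])

```text
time_s: 3.32
tool_pos: [476.8, -16.9, 139.1]
tcp_rot: [0.966, -0.094, 0.229, -0.08]
ft_force: [0.2, 0.1, -0.1]
opening: 0.641
grip_force: 0.0
```

```bash
python3 - <<'E'
from h import *
n,px,py=axes(); rel(PO+59.5*n,tt())
w=pickle.load(open('wrist1.pkl','rb'))
q=[plane(w,*p,25) for p in((499,147),(587,137),(606,240),(519,257))]; print('tray',q,np.mean(q,0))
# joint margins / camera check of the bar
c=robot.capture('wrist'); c['fish']=True; pickle.dump(c,open('wrist2.pkl','wb')); cv2.imwrite('pics/wrist2.png',c['img'])
print([proj(c,PO+65.5*n+a*25*px+b*7*py) for a,b in((1,1),(1,-1),(-1,-1),(-1,1))])
E
```

```text
t 3.325 tcp [476.8 -16.9 139.1] q [-0.34 -0.64  2.39  0.31  1.    1.3 ] F [ 0.2  0.1 -0.1] open 59.6
shift tool [-1.4  0.2 23.1] rot [-0.0002 -0.0008  0.0007]
tray [array([ 523.2, -235.4,   25. ]), array([ 516.6, -390.2,   25. ]), array([ 369. , -381.5,   25. ]), array([ 381.5, -230.7,   25. ])] [ 447.575 -309.45    25.   ]
[array([309.5, 207.5]), array([334.5, 207.5]), array([333.2, 283.4]), array([310.7, 283.4])]
```

View pics/wrist2.png

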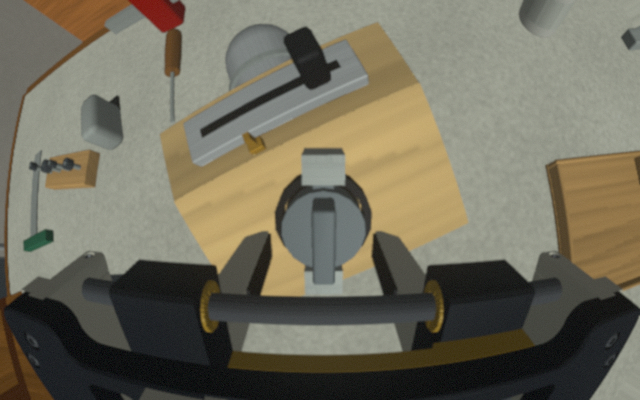

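The bar is centred between the fingers: columns 313–334, near end at row 283, as predicted. Next I descend, close and push.

Emit:
play_rows([
  [0.06,-0.001,0,0.008,0,0,0],
  [0.06,0,0,0.008,0,0,0],
  [0.06,0,0,0.005,0,0,0],
  [0.06,0,0,0.002,0,0,0],
  [0.06,0,0,0,0,0,0],
])

```text
time_s: 4.0
tool_pos: [486.5, -14.2, 118.5]
tcp_rot: [0.965, -0.095, 0.229, -0.08]
ft_force: [-0.8, 0.1, 0.0]
opening: 0.644
grip_force: 0.0
```

Emit:
play_rows([
  [0.0,0,0,0,0,0,0],
  [0.0,0,0,0,0,0,0],
  [0.0,0,0,0,0,0,0],
  [0.0,0,0,0,0,0,0],
  [0.0,0,0,0,0,0,0],
  [0.0,0,0,0,0,0,0],
], grip_force=55)

```text
time_s: 4.75
tool_pos: [486.6, -14.6, 118.7]
tcp_rot: [0.965, -0.095, 0.229, -0.08]
ft_force: [-2.6, -2.7, 0.7]
opening: 0.147
grip_force: 55.0
```

```bash
python3 - <<'E'
from h import *
n,px,py=axes(); rel(PO+59.5*n,tt())
E
```

```text
t 4.75 tcp [486.6 -14.6 118.7] q [-0.32 -0.57  2.38  0.32  0.93  1.3 ] F [-2.6 -2.7  0.7] open 13.6
shift tool [-0.8 -0.2  0.3] rot [ 0.0007 -0.0021 -0.0006]
```

Gripped (13.6 mm). Push 6 mm down.

Emit:
play_rows([
  [0.0,0,0,0.002,0,0,0],
  [0.0,0,0,0.002,0,0,0],
  [0.0,0,0,0.002,0,0,0],
  [0.0,0,0,0,0,0,0],
  [0.0,0,0,0,0,0,0],
])

```text
time_s: 5.38
tool_pos: [489.3, -13.9, 113.8]
tcp_rot: [0.965, -0.095, 0.229, -0.08]
ft_force: [-8.0, -3.3, 7.1]
opening: 0.15
grip_force: 55.0
```

```bash
python3 - <<'E'
from h import *
n,px,py=axes(); rel(PO+53.5*n,tt()); print('F along n',robot.get_obs()['ft_force']@n)
E
```

```text
t 5.375 tcp [489.3 -13.9 113.8] q [-0.32 -0.55  2.38  0.32  0.91  1.3 ] F [-8.  -3.3  7.1] open 13.9
shift tool [-0.9 -0.1  0.6] rot [ 0.0006 -0.0019 -0.0003]
F along n 10.296917650690306
```

Emit:
play_rows([
  [0.0,0,0,0.0003,0,0,-0.1],
  [0.0,0,0,0,0,0,-0.1],
  [0.0,0,0,0,0,0,-0.1],
  [0.0,0,0,0,0,0,-0.1],
  [0.0,0,0,0,0,0,-0.1],
  [0.0,0,0,0,0,0,-0.1],
  [0.0,0,0,0,0,0,-0.1],
  [0.0,0,0,0,0,0,-0.1],
  [0.0,0,0,0,0,0,-0.1],
  [0.0,0,0,0,0,0,-0.1],
])

```text
time_s: 6.62
tool_pos: [490.5, -13.7, 114.7]
tcp_rot: [0.892, 0.381, 0.241, 0.04]
ft_force: [-4.6, -0.2, 9.7]
opening: 0.147
grip_force: 55.0
```

```bash
python3 - <<'E'
from h import *
n,px,py=axes(); rel(PO+53.5*n,tt()); o=robot.get_obs(); print('F along n',o['ft_force']@n, o['torque']@n)
E
```

```text
t 6.625 tcp [490.5 -13.7 114.7] q [-0.32 -0.55  2.38  0.32  0.91  0.3 ] F [-4.6 -0.2  9.7] open 13.7
shift tool [-1.6 -1.7  0.9] rot [ 0.0019 -0.0042  1.0027]
F along n 10.708673047436424 -0.15038396289831144
```

Emit:
play_rows([
  [0.0,0,0,-0.003,0,0,0],
  [0.0,0,0,-0.003,0,0,0],
  [0.0,0,0,-0.004,0,0,0],
  [0.0,0,0,-0.005,0,0,0],
  [0.0,0,0,0,0,0,0],
])

```text
time_s: 7.25
tool_pos: [482.5, -15.3, 126.4]
tcp_rot: [0.893, 0.38, 0.24, 0.039]
ft_force: [-0.4, -0.6, -2.8]
opening: 0.147
grip_force: 55.0
```

```bash
python3 - <<'E'
from h import *
n,px,py=axes(); rel(PO+68.5*n,tt()); o=robot.get_obs(); print('F along n',o['ft_force']@n, o['torque']@n)
E
```

```text
t 7.25 tcp [482.5 -15.3 126.4] q [-0.33 -0.6   2.39  0.32  0.95  0.3 ] F [-0.4 -0.6 -2.8] open 13.7
shift tool [-0.4 -0.5  0.1] rot [ 0.0012 -0.0019  0.9992]
F along n -2.2186722640882817 -0.04174099121130092
```

Emit:
play_rows([
  [0.0,0,0,-0.012,0,0,0],
  [0.0,0,0,-0.016,0,0,0],
  [0.0,0,0,-0.016,0,0,0],
  [0.0,0,0,-0.016,0,0,0],
  [0.0,0,0,-0.01,0,0,0],
  [0.0,0,0,0,0,0,0],
])

```text
time_s: 8.0
tool_pos: [450.9, -23.4, 189.3]
tcp_rot: [0.892, 0.38, 0.24, 0.04]
ft_force: [0.1, 0.1, -1.5]
opening: 0.145
grip_force: 55.0
```

```bash
python3 - <<'E'
from h import *
o=robot.get_obs(); T=R.from_quat(o['tcp_rot']).as_matrix()
z=np.array([0,0,-1.]); v=np.cross(T[:,2],z); a=np.arcsin(np.linalg.norm(v)); t=R.from_rotvec(v/np.linalg.norm(v)*a).as_matrix()@T
rel([448,-312,200],t); print(t.round(3)); print('shift after rot', (t.T@(np.array([448,-312,200])-o['tool_pos'])).round(1))
# tray refinement: wood mask in scene
E
```

```text
t 8.0 tcp [450.9 -23.4 189.3] q [-0.39 -0.8   2.38  0.31  1.16  0.31] F [ 0.1  0.1 -1.5] open 13.5
shift tool [-198.5  205.3  -42.8] rot [ 0.2645 -0.4151  0.    ]
[[ 0.694  0.72  -0.   ]
 [ 0.72  -0.694 -0.   ]
 [-0.     0.    -1.   ]]
shift after rot [-209.9  198.1  -10.7]
```

Emit:
play_rows([
  [0.0,0,0,0,0.053,-0.083,0],
  [0.0,0,0,0,0.053,-0.083,0],
  [0.0,0,0,0,0.053,-0.083,0],
  [0.0,0,0,0,0.053,-0.083,0],
  [0.0,0,0,0,0.0525,-0.083,0],
  [0.0,0,0,-0.011,0,0,0],
  [0.0,0,0,0,0,0,0],
])

```text
time_s: 8.88
tool_pos: [451.2, -23.0, 199.9]
tcp_rot: [0.92, 0.392, 0.001, -0.0]
ft_force: [-0.0, 0.3, -2.4]
opening: 0.146
grip_force: 55.0
```

Emit:
play_rows([
  [0.0,-0.02,0.02,0,0,0,0],
  [0.0,-0.024,0.022,0,0,0,0],
  [0.0,-0.024,0.022,0,0,0,0],
  [0.0,-0.024,0.022,0,0,0,0],
  [0.0,-0.024,0.022,0,0,0,0],
  [0.0,-0.024,0.022,0,0,0,0],
  [0.0,-0.024,0.022,0,0,0,0],
  [0.0,-0.023,0.022,0,0,0,0],
  [0.0,-0.023,0.023,0,0,0,0],
  [0.0,0,0,0,0,0,0],
])

```text
time_s: 10.12
tool_pos: [446.3, -313.0, 199.6]
tcp_rot: [0.921, 0.39, 0.0, 0.0]
ft_force: [0.3, 0.6, -2.1]
opening: 0.141
grip_force: 55.0
```

```bash
python3 - <<'E'
from h import *
o=robot.get_obs(); T=R.from_quat(o['tcp_rot']).as_matrix()
z=np.array([0,0,-1.]); v=np.cross(T[:,2],z); a=np.linalg.norm(v); t=R.from_rotvec(v).as_matrix()@T
rel([448,-312,57],t); print(o['dq'].round(3))
c=robot.capture('wrist'); c['fish']=True; pickle.dump(c,open('wrist3.pkl','wb')); s=robot.capture('scene')
m=np.zeros((600,640,3),np.uint8); m[:400]=c['img']; m[400:,:300]=cv2.resize(s['img'][150:250,150:300],(300,200)); cv2.imwrite('pics/w3.png',m)
E
```

```text
t 10.125 tcp [ 446.3 -313.   199.6] q [-0.71  0.    1.69 -0.    1.45  0.06] F [ 0.3  0.6 -2.1] open 13.1
shift tool [  1.9   0.5 142.6] rot [0.0008 0.0002 0.    ]
[ 0.037 -0.018  0.027  0.014  0.017  0.027]
```

View pics/w3.png

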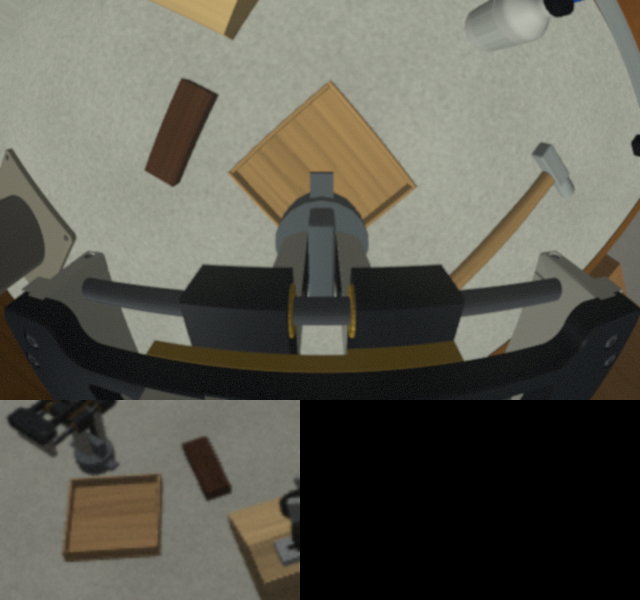

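The cap hangs upright in the grip. The tray corners are at (332,82), (230,173), (414,185), and the tray is aligned diagonally under the tool.

```bash
python3 - <<'E'
from h import *
c=pickle.load(open('wrist3.pkl','rb'))
P=[plane(c,*p,25) for p in((332,82),(230,173),(414,185))]; print(P,(P[1]+P[2])/2)
E
```

```text
[array([ 526.9, -244.4,   25. ]), array([ 381.4, -235.5,   25. ]), array([ 517.1, -386. ,   25. ])] [ 449.25 -310.75   25.  ]
```

Emit:
play_rows([
  [0.0,0.003,0,0.02,0,0,0],
  [0.0,0,0,0.022,0,0,0],
  [0.0,0,0,0.022,0,0,0],
  [0.0,0,0,0.022,0,0,0],
  [0.0,0,0,0.02,0,0,0],
  [0.0,0,0,0.018,0,0,0],
  [0.0,0,0,0.01,0,0,0],
  [0.0,0,0,0.004,0,0,0],
  [0.0,0,0,0,0,0,0],
  [0.0,0,0,0,0,0,0],
])

```text
time_s: 11.48
tool_pos: [449.4, -309.2, 61.8]
tcp_rot: [0.92, 0.392, -0.0, -0.0]
ft_force: [-0.4, 0.6, -2.1]
opening: 0.15
grip_force: 55.0
```

Emit:
play_rows([
  [0.0,0,0,0.002,0,0,0],
  [0.0,0,0,0.002,0,0,0],
  [0.0,0,0,0,0,0,0],
])

```text
time_s: 11.85
tool_pos: [448.7, -308.7, 56.7]
tcp_rot: [0.92, 0.392, -0.001, -0.001]
ft_force: [-0.6, 0.3, -1.7]
opening: 0.145
grip_force: 55.0
```

Emit:
play_rows([
  [0.0,0,0,0.001,0,0,0],
  [0.0,0,0,0.0005,0,0,0],
  [0.0,0,0,0,0,0,0],
])

```text
time_s: 12.22
tool_pos: [448.9, -308.9, 56.1]
tcp_rot: [0.92, 0.392, -0.001, -0.001]
ft_force: [-2.9, 2.2, 5.4]
opening: 0.151
grip_force: 55.0
```

Emit:
play_rows([
  [0.0,0,0,0.001,0,0,0],
  [0.0,0,0,0,0,0,0],
  [0.0,0,0,0,0,0,0],
])

```text
time_s: 12.6
tool_pos: [448.9, -308.9, 56.0]
tcp_rot: [0.92, 0.392, -0.001, -0.001]
ft_force: [-7.0, 4.1, 14.0]
opening: 0.148
grip_force: 55.0
```

Contact at 56 mm. Relieve slightly, then open and rise.

Emit:
play_rows([
  [0.0,0,0,-0.001,0,0,0],
  [0.05,0,0,0,0,0,0],
  [0.05,0,0,0,0,0,0],
  [0.05,0,0,0,0,0,0],
  [0.05,0,0,0,0,0,0],
  [0.05,0,0,-0.015,0,0,0],
  [0.05,0,0,-0.02,0,0,0],
  [0.05,0,0,-0.04,0,0,0],
  [0.05,0,0,-0.04,0,0,0],
  [0.05,0,0,-0.04,0,0,0],
], grip_force=20)

```text
time_s: 13.85
tool_pos: [449.2, -308.9, 213.0]
tcp_rot: [0.92, 0.392, -0.0, -0.0]
ft_force: [-0.5, 0.3, 0.4]
opening: 0.537
grip_force: 0.0
```

```bash
python3 - <<'E'
from h import *
rel([449,-309,230])
for n in('scene','side','wrist'):
    c=robot.capture(n); c['fish']=n=='wrist'; cv2.imwrite(f'pics/{n}4.png',c['img']); pickle.dump(c,open(n+'4.pkl','wb'))
# grey (low-saturation) blob inside the tray
for n,b in(('scene',(180,180,236,232)),('side',(315,262,402,336))):
    c=pickle.load(open(n+'4.pkl','rb')); im=c['img'][b[1]:b[3],b[0]:b[2]].astype(int)
    m=((im[...,2]-im[...,0])<8).astype(np.uint8)
    k,l,s,ce=cv2.connectedComponentsWithStats(m); 
    for i in range(1,k):
        if s[i,4]>40: print(n,s[i],ce[i]+b[:2], plane(c,*(ce[i]+b[:2]),32))
    print(n,'pred',proj(c,[449,-309,33]))
E
```

```text
t 13.85 tcp [ 449.2 -308.9  213. ] q [-0.7  -0.    1.67 -0.    1.47  0.07] F [-0.5  0.3  0.4] open 49.9
shift tool [ -0.2  -0.  -17. ] rot None
scene [ 17  15  20  20 280] [206.10714286 205.075     ] [ 452.6 -309.5   32. ]
scene pred [206.2 204. ]
side [ 32  19  21  31 436] [356.7293578 296.6353211] [ 442.4 -314.3   32. ]
side pred [357.5 293.7]
```

```bash
python3 - <<'E'
from h import *
for n,b in(('wrist0',(278,148,300,174)),('wrist1',(265,120,290,142)),('wrist2',(240,130,270,156)),('scene4',(285,190,330,225)),('side4',(310,170,330,195))):
    c=pickle.load(open(n+'.pkl','rb')); im=c['img'][b[1]:b[3],b[0]:b[2]]
    h=cv2.cvtColor(im,cv2.COLOR_BGR2HSV); r=im[...,2].astype(int)/np.maximum(im[...,0],1)
    m=(h[...,1]>150).astype(np.uint8)
    k,l,s,ce=cv2.connectedComponentsWithStats(m)
    print(n,'S pct',np.percentile(h[...,1],[50,90,99]))
    for i in range(1,k):
        if s[i,4]>8:
            ys,xs=np.where(l==i); p=np.c_[xs,ys]+b[:2]
            q94=np.array([st(plane(c,*u,94)) for u in p]); q116=np.array([st(plane(c,*u,116)) for u in p])
            o=st(ray(c,300,200)[0])
            print(' area',s[i,4],'bbox',s[i,:4]+[b[0],b[1],0,0],'ctr',ce[i]+b[:2],'y@94',q94[:,1].min(),q94[:,1].max(),'y@116',q116[:,1].min(),q116[:,1].max(),'mid105',st(plane(c,*(ce[i]+b[:2]),105)),'cam',o)
s,d=[pickle.load(open(n+'4.pkl','rb')) for n in('scene','side')]
T=R.from_quat(robot.get_obs()['tcp_rot']).as_matrix(); S=SR(); t=np.c_[S[:,0],-S[:,1],[0,0,-1]]
G=SO+S@[55,-33,235]; rel(G,t); print('shift after rot',(t.T@(G-robot.get_obs()['tool_pos'])).round(1))
# dark grip blob
for n,b,c in(('scene',(285,185,345,240),s),('side',(325,168,360,200),d)):
    im=c['img'][b[1]:b[3],b[0]:b[2]]; m=(im.max(2)<40).astype(np.uint8); k,l,q,ce=cv2.connectedComponentsWithStats(m)
    for i in range(1,k):
        if q[i,4]>15: print(n,q[i,:]+[b[0],b[1],0,0,0],ce[i]+b[:2])
    print('pred grip top/base',proj(c,SO+S@[55,-33,148]),proj(c,SO+S@[55,-33,108]))
E
```

```text
wrist0 S pct [107. 167. 177.]
 area 104 bbox [282 155  11  13] ctr [286.97115385 161.13461538] y@94 16.4 27.7 y@116 20.0 30.4 mid105 [ 28.   23.8 105. ] cam [ 70.9  63.5 383.7]
wrist1 S pct [106.   169.   177.51]
 area 98 bbox [271 126  12  13] ctr [276.04081633 132.60204082] y@94 17.8 28.8 y@116 14.1 24.2 mid105 [ 24.6  21.6 105. ] cam [-127.1  -34.7  399.8]
wrist2 S pct [109. 173. 179.]
 area 241 bbox [244 134  21  20] ctr [254.02489627 143.84647303] y@94 17.9 30.6 y@116 12.4 23.8 mid105 [ 25.2  21.5 105. ] cam [-77.2 -34.1 302.9]
scene4 S pct [ 38.   103.   113.78]
side4 S pct [ 18.    90.   144.01]
t 14.0 tcp [ 450.7 -310.2  214.8] q [-0.7  -0.01  1.67 -0.    1.47  0.07] F [-0.5 -0.4 -0.8] open 50.1
shift tool [318.9 -89.9 -20.7] rot [ 0.005  -0.0013  0.5631]
shift after rot [ 221.6 -246.4  -20.2]
scene [290 194  23  14 157] [302.75159236 199.87261146]
scene [295 210  36  15 138] [303.82608696 217.16666667]
pred grip top/base [301.7 212.9] [301.9 220.8]
side [337 176   8  12  75] [340.89333333 181.78666667]
side [356 183   4   9  22] [357.5 187. ]
side [326 192  17   8  69] [334.43478261 196.63768116]
pred grip top/base [339.3 176. ] [338.6 186.6]
```

Emit:
play_rows([
  [0.05,0,0,-0.005,0,0,0.14],
  [0.05,0,0,-0.005,0,0,0.14],
  [0.05,0,0,-0.005,0,0,0.14],
  [0.05,0,0,-0.005,0,0,0.143],
  [0.05,0.02,-0.022,0,0,0,0],
  [0.05,0.022,-0.025,0,0,0,0],
  [0.05,0.022,-0.025,0,0,0,0],
  [0.05,0.022,-0.025,0,0,0,0],
  [0.05,0.022,-0.025,0,0,0,0],
])

```text
time_s: 15.12
tool_pos: [524.6, -163.3, 229.5]
tcp_rot: [0.993, 0.121, -0.002, -0.001]
ft_force: [0.4, 0.7, 0.0]
opening: 0.536
grip_force: 0.0
```

Emit:
play_rows([
  [0.05,0.022,-0.025,0,0,0,0],
  [0.05,0.022,-0.025,0,0,0,0],
  [0.05,0.022,-0.025,0,0,0,0],
  [0.05,0.022,-0.025,0,0,0,0],
  [0.05,0.022,-0.025,0,0,0,0],
  [0.05,0,0,0,0,0,0],
  [0.05,0,0,0,0,0,0],
])

```text
time_s: 16.0
tool_pos: [601.0, -17.2, 229.7]
tcp_rot: [0.993, 0.121, -0.002, -0.0]
ft_force: [-0.2, -0.1, -0.0]
opening: 0.538
grip_force: 0.0
```

```bash
python3 - <<'E'
from h import *
S=SR(); t=np.c_[S[:,0],-S[:,1],[0,0,-1]]
rel(SO+S@[55,-33,134],t); c=robot.capture('wrist'); c['fish']=True; pickle.dump(c,open('wrist5.pkl','wb')); cv2.imwrite('pics/w5.png',c['img'])
print('cam',st(ray(c,300,200)[0]),'pred grip top corners',[proj(c,SO+S@[55+a*14,-33+b*10,148]) for a,b in((1,1),(1,-1),(-1,-1),(-1,1))],'pointer',proj(c,SO+S@[27,22.3,105]))
E
```

```text
t 16.0 tcp [601.  -17.2 229.7] q [-0.11  0.14  1.49  0.    1.51  1.21] F [-0.2 -0.1 -0. ] open 50.0
shift tool [ 5.9  2.2 95.6] rot [-0.0013  0.0031  0.0004]
cam [128.9 -30.9 376.6] pred grip top corners [array([311.7, 185.5]), array([337.9, 185.5]), array([337.3, 219.8]), array([312. , 219.8])] pointer [265.8 217. ]
```

View pics/w5.png

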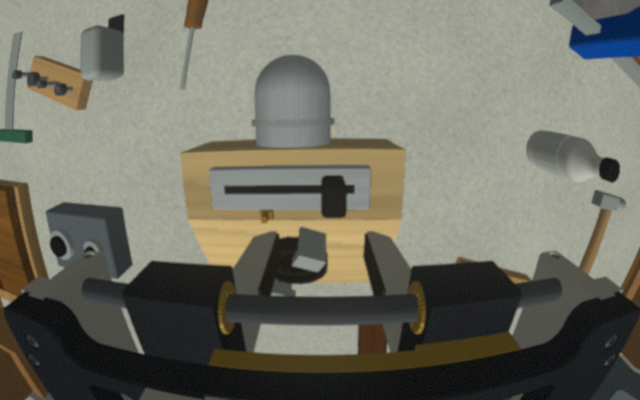

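The view shows the gate grip at columns 321–346 and rows 176–217, the pointer at (266,215), and the emptied port with its latches. The grip lies a bit further to -y than first estimated, so I'll measure it with masks.

```bash
cat > g.py <<'E'
from h import *
def meas(c,gb,pb):
    x0,y0,x1,y1=gb; im=c['img'][y0:y1,x0:x1]; m=(im.max(2)<45)
    rows=m.sum(1); print('row widths',rows)
    for r in range(y0,y1,4):
        xs=np.where(m[r-y0])[0]
        if len(xs)>10: print(r,xs.min()+x0,xs.max()+x0,[st(plane(c,x,r,148))[:2] for x in(xs.min()+x0-.5,xs.max()+x0+.5)])
    x0,y0,x1,y1=pb; h=cv2.cvtColor(c['img'][y0:y1,x0:x1],cv2.COLOR_BGR2HSV); ys,xs=np.where(h[...,1]>150)
    print('pointer',xs.min()+x0,xs.max()+x0,ys.min()+y0,ys.max()+y0,[st(plane(c,xs.mean()+x0,ys.mean()+y0,z))[:2] for z in(94,105,116)])
E
python3 -c "
from g import *
meas(load('wrist5'),(312,165,355,225),(255,205,280,224))"
```

```text
row widths [ 0  0  0  0  0  0  0  0  0  0  0  0 16 18 19 20 20 20 21 21 23 31 41 41
 41 41 40 25 23 23 22 22 22 22 21 22 22 22 22 22 22 22 22 22 22 22 22 22
 20 20 17  0  0  0  0  0  0  0  0  0]
177 325 340 [array([ 75.7, -32.8]), array([ 75.6, -44.9])]
181 323 342 [array([ 72.5, -31.3]), array([ 72.5, -46.5])]
185 322 344 [array([ 69.3, -30.5]), array([ 69.4, -48.1])]
189 312 352 [array([ 66.2, -22.8]), array([ 66.2, -54.3])]
193 323 345 [array([ 63. , -31.3]), array([ 63., -49.])]
197 323 344 [array([ 59.8, -31.2]), array([ 59.8, -48.2])]
201 323 344 [array([ 56.6, -31.2]), array([ 56.6, -48.3])]
205 323 344 [array([ 53.3, -31.3]), array([ 53.3, -48.4])]
209 323 344 [array([ 50. , -31.3]), array([ 50. , -48.5])]
213 323 343 [array([ 46.7, -31.3]), array([ 46.6, -47.7])]
pointer 261 272 212 221 [array([24.1, 24.1]), array([28.2, 22. ]), array([32.2, 19.9])]
```

Emit:
play_rows([
  [0.05,0.007,0.009,0,0,0.003,0],
  [0.05,0,0,0.02,0,0,0],
  [0.05,0,0,0.025,0,0,0],
  [0.05,0,0,0.025,0,0,0],
  [0.05,0,0,0.018,0,0,0],
  [0.05,0,0,0.006,0,0,0],
  [0.05,0,0,0,0,0,0],
])

```text
time_s: 16.92
tool_pos: [610.6, -23.9, 136.1]
tcp_rot: [0.993, 0.121, 0.0, -0.001]
ft_force: [0.1, 1.0, 0.2]
opening: 0.537
grip_force: 0.0
```

Emit:
play_rows([
  [0.0,0,0,0,0,0,0],
  [0.0,0,0,0,0,0,0],
  [0.0,0,0,0,0,0,0],
  [0.0,0,0,0,0,0,0],
  [0.0,0,0,0,0,0,0],
], grip_force=15)

```text
time_s: 17.55
tool_pos: [611.0, -23.8, 136.9]
tcp_rot: [0.993, 0.121, 0.001, -0.001]
ft_force: [0.2, 0.3, 2.5]
opening: 0.214
grip_force: 15.0
```

```bash
python3 - <<'E'
from h import *
S=SR(); t=np.c_[S[:,0],-S[:,1],[0,0,-1]]
rel(SO+S@[55,22,134],t); print(st(robot.get_obs()['tool_pos']))
E
```

```text
t 17.55 tcp [611.  -23.8 136.9] q [-0.12  0.23  1.57  0.    1.35  1.2 ] F [0.2 0.3 2.5] open 19.9
shift tool [ -2.6 -61.8   2.9] rot [-0.0009 -0.0022  0.0001]
[ 57.6 -39.8 136.9]
```

Emit:
play_rows([
  [0.0,0,-0.008,0,0,0,0],
  [0.0,0,-0.012,0,0,0,0],
  [0.0,0,-0.012,0,0,0,0],
  [0.0,0,-0.012,0,0,0,0],
  [0.0,0,-0.012,0,0,0,0],
  [0.0,0,-0.006,0,0,0,0],
  [0.0,0,0,0,0,0,0],
  [0.0,0,0,0,0,0,0],
])

```text
time_s: 18.55
tool_pos: [595.4, 38.1, 136.8]
tcp_rot: [0.993, 0.121, 0.001, -0.001]
ft_force: [-2.4, 0.7, 6.1]
opening: 0.211
grip_force: 15.0
```

```bash
python3 - <<'E'
from g import *
rel(SO+SR()@[55,22,134]); print(st(robot.get_obs()['tool_pos']))
c=robot.capture('wrist'); c['fish']=True; pickle.dump(c,open('wrist6.pkl','wb')); cv2.imwrite('pics/w6.png',c['img'])
P=proj(c,SO+SR()@[28,22,105]);print(P,st(ray(c,300,200)[0]))
x,y=P.astype(int)
h=cv2.cvtColor(c['img'],cv2.COLOR_BGR2HSV)[y-30:y+30,x-40:x+40]
m=(h[...,1]>150).astype(np.uint8);k,l,s,ce=cv2.connectedComponentsWithStats(m)
for i in range(1,k):
    if s[i,4]>20: u=ce[i]+[x-40,y-30]; print(s[i],u,st(plane(c,*u,105)))
E
```

```text
t 18.55 tcp [595.4  38.1 136.8] q [-0.02  0.19  1.61  0.    1.34  1.3 ] F [-2.4  0.7  6.1] open 19.6
shift tool [-2.3  2.1  2.8] rot None
[ 57.3  24.1 136.8]
[325.2 275.6] [136.   24.1 284.1]
[75 39  5 21 66] [362.53030303 292.90909091] [ 13.4  -3.9 105. ]
```

Emit:
play_rows([
  [0.0,0,0.002,0,0,0,0],
  [0.0,0,0,0,0,0,0],
  [0.05,0,0,0,0,0,0],
  [0.05,0,0,0,0,0,0],
  [0.05,0,0,0,0,0,0],
  [0.05,0,0,0,0,0,0],
  [0.05,0,0,-0.025,0,0,0],
  [0.05,0,0,-0.035,0,0,0],
  [0.05,0,0,-0.035,0,0,0],
  [0.05,0,0,0,0,0,0],
])

```text
time_s: 19.85
tool_pos: [598.3, 34.2, 235.4]
tcp_rot: [0.993, 0.121, 0.004, -0.0]
ft_force: [-0.4, -0.7, 0.1]
opening: 0.54
grip_force: 0.0
```

```bash
python3 - <<'E'
from g import *
rel(SO+SR()@[55,22,134]); print(st(robot.get_obs()['tool_pos']))
c=robot.capture('wrist'); c['fish']=True; pickle.dump(c,open('wrist7.pkl','wb')); cv2.imwrite('pics/w7.png',c['img'])
P=proj(c,SO+SR()@[28,22,105]).astype(int);G=proj(c,SO+SR()@[57,22,148]).astype(int);print(P,G,st(ray(c,300,200)[0]))
meas(c,(G[0]-22,G[1]-30,G[0]+22,G[1]+30),(P[0]-20,P[1]-12,P[0]+20,P[1]+12))
E
```

```text
t 19.85 tcp [598.3  34.2 235.4] q [-0.03  0.12  1.5   0.    1.51  1.3 ] F [-0.4 -0.7  0.1] open 50.2
shift tool [ -4.9  -2.4 101.4] rot None
[ 59.1  19.6 235.4]
[319 225] [319 210] [136.9  20.  383.3]
row widths [ 0  0  0  0  0  0  0  0 16 18 19 19 19 19 19 21 23 43 44 44 44 44 25 22
 21 21 21 20 21 21 21 21 21 21 21 21 21 21 21 21 20 20 21 20 19 18  0  0
  0  0  0  0  0  0  0  0  0  0  0  0]
188 312 327 [array([76. , 27.8]), array([76. , 15.3])]
192 310 328 [array([72.8, 29.4]), array([72.7, 14.5])]
196 308 330 [array([69.5, 31.1]), array([69.4, 12.9])]
200 297 340 [array([66.2, 39.9]), array([66.1,  4.9])]
204 309 329 [array([62.8, 30.4]), array([62.8, 13.7])]
208 309 329 [array([59.5, 30.4]), array([59.5, 13.6])]
212 309 329 [array([56.1, 30.5]), array([56.1, 13.6])]
216 309 329 [array([52.6, 30.5]), array([52.7, 13.6])]
220 309 329 [array([49.2, 30.5]), array([49.2, 13.5])]
224 310 328 [array([45.8, 29.8]), array([45.8, 14.4])]
pointer 317 320 228 230 [array([19.3, 23.2]), array([23.8, 23.1]), array([28.3, 22.9])]
```

The grip is level with the pointer: column 319 against 318.5, y = 22 against about 22.5. On to the start button.

Emit:
play_rows([
  [0.0,-0.006,-0.02,0,0,0,0],
  [0.0,-0.01,-0.037,0,0,0,0],
  [0.0,-0.01,-0.037,0,0,0,0],
  [0.0,-0.01,-0.037,0,0,0,0],
  [0.0,-0.01,-0.037,0,0,0,0],
  [0.0,-0.01,-0.037,0,0,0,0],
  [0.0,-0.01,-0.037,0,0,0,0],
  [0.0,-0.01,-0.037,0,0,0,0],
  [0.0,-0.01,-0.037,0,0,0,0],
  [0.0,-0.01,-0.037,0,0,0,0],
])

```text
time_s: 21.15
tool_pos: [415.8, 355.2, 229.8]
tcp_rot: [0.993, 0.121, -0.001, -0.0]
ft_force: [0.4, 0.1, -1.3]
opening: 0.005
grip_force: 0.0
```

Emit:
play_rows([
  [0.0,-0.004,0,0.02,0,0,0],
  [0.0,0,0,0.02,0,0,0],
  [0.0,0,0,0.02,0,0,0],
  [0.0,0,0,0,0,0,0],
  [0.0,0,0,0,0,0,0],
])

```text
time_s: 21.78
tool_pos: [415.2, 352.8, 171.9]
tcp_rot: [0.993, 0.12, 0.001, -0.001]
ft_force: [-0.1, 1.3, 0.2]
opening: 0.006
grip_force: 0.0
```

```bash
python3 - <<'E'
from g import *
c=robot.capture('wrist'); c['fish']=True; pickle.dump(c,open('wrist8.pkl','wb')); cv2.imwrite('pics/w8.png',c['img'])
rel([416,353.3,85]); print(ray(c,320,200)[0],proj(c,[416,353,66]),proj(c,[429.7,280.5,66]))
x,y=proj(c,[416,353,66]).astype(int); b=(max(x-60,0),max(y-50,0),x+60,y+40)
im=c['img'][b[1]:b[3],b[0]:b[2]]; m=(im.max(2)<32).astype(np.uint8);k,l,s,ce=cv2.connectedComponentsWithStats(m)
for i in range(1,k):
    if s[i,4]>40: u=ce[i]+b[:2]; print(s[i]+[*b[:2],0,0,0],u,plane(c,*u,66))
for n in('scene','side'):
  d=pickle.load(open(n+'4.pkl','rb'));P=proj(d,[416,353.3,66]).astype(int);im=d['img'][P[1]-8:P[1]+9,P[0]-10:P[0]+11]
  m=(im.max(2)<35).astype(np.uint8);k,l,s,ce=cv2.connectedComponentsWithStats(m);i=1+np.argmax(s[1:,4]);print(n,s[i],ce[i]+P-[10,8])
E
```

```text
t 21.825 tcp [415.4 353.1 172.5] q [0.61 0.02 1.72 0.   1.39 1.94] F [ 0.5 -0.3 -0.2] open 0.5
shift tool [ 0.4  0.1 87.5] rot None
[491.66693206 371.66044722 319.23497841] [322.1 200. ] [405.7 204.2]
scene [ 5  4  9  8 61] [405.27868852 167.63934426]
side [ 7  7  7  4 24] [227.95833333 158.625     ]
```

```bash
python3 - <<'E'
from g import *
c=load('wrist8'); b=(262,140,440,260); im=c['img'][b[1]:b[3],b[0]:b[2]]; g=im.max(2)
print(np.percentile(g,[1,10,50,90]))
for th in(30,45,60):
    k,l,s,ce=cv2.connectedComponentsWithStats((g<th).astype(np.uint8))
    for i in range(1,k):
        if s[i,4]>60: u=ce[i]+b[:2]; print(th,s[i]+[*b[:2],0,0,0],u,plane(c,*u,66))
print(two(load('scene4'),(405.28,167.64),load('side4'),(227.96,158.6)))
print(cv2.resize(g,(30,20),interpolation=cv2.INTER_AREA))
E
```

```text
[ 34.  69.  98. 174.]
45 [ 306  184   36   36 1023] [323.46236559 201.86217009] [414.6 351.5  66. ]
45 [397 197  18  18 227] [405.59471366 205.51101322] [428.5 280.2  66. ]
60 [ 305  184   38   37 1085] [323.40184332 201.93456221] [414.6 351.5  66. ]
60 [397 197  18  19 264] [405.64015152 205.6780303 ] [428.4 280.1  66. ]
60 [319 234   6  26 152] [321.5        246.82894737] [372.8 343.   66. ]
(array([415.5, 350.9,  68.4]), np.float64(0.8))
[[173 176 175 167  93  78  76  75  73  71  70  68  67  66  65  66  67  70
   76  81  89  96 107 114 120 132 149 167 171 173]
 [174 175 175 162 100 100  98  98  98  98  97  96  96  95  94  92  90  89
   86  84  81  78  76  73  71  68  67  81 121 169]
 [176 175 176 160  98 100 100  99  98  98  98  98  98  97  97  96  97  97
   97  97  96  96  97  96  95  95  94  93  91 140]
 [174 173 173 157  98 101 101  99  99  99  97  98  98  98  97  97  97  97
   96  96  96  96  96  97  97  96  97  97  97 151]
 [175 177 175 154  99 100 100 100 100  98  97  97  98  98  97  97  97  96
   96  96  96  96  97  97  97  97  96  96  97 155]
 [176 178 173 149  98 100  99 
[... 1145 characters left out ...]
104  97  97  95  95  96
   96  96  95  95  96  96  96  96  95 120 174 176]
 [175 178 175 141  98  98  97  95  91  85  82  89  92  96  97  96  96  95
   97  97  95  96  96  96  95  96  96 133 175 174]
 [177 178 175 144  98  96  89  88  88  68  57  87  87  87  92  95  96  95
   96  96  95  95  96  96  96  96  96 146 169 173]
 [176 177 180 173 156 110  88  88  88  66  58  87  87  87  89 113 112 108
  107 104 103 103 102 103 102 101 102 159 172 175]
 [176 175 178 176 172  97  88  88  87  68  60  87  87  87  88 157 173 171
  171 170 169 168 168 166 162 161 163 173 174 175]
 [177 176 176 176 153  89  88  87  87  66  60  86  87  86  86 128 173 175
  174 169 170 172 167 169 173 173 172 172 174 174]]
```

Emit:
play_rows([
  [0.0,-0.001,0.0015,0.02,0,0,0],
  [0.0,0,0,0.025,0,0,0],
  [0.0,0,0,0.022,0,0,0],
  [0.0,0,0,0.012,0,0,0],
  [0.0,0,0,0.002,0,0,0],
  [0.0,0,0,0,0,0,0],
])

```text
time_s: 22.58
tool_pos: [414.5, 351.8, 91.3]
tcp_rot: [0.993, 0.121, 0.001, -0.001]
ft_force: [0.7, 0.3, 0.5]
opening: 0.006
grip_force: 0.0
```

Emit:
play_rows([
  [0.0,0,0,0.002,0,0,0],
  [0.0,0,0,0.002,0,0,0],
  [0.0,0,0,0.002,0,0,0],
  [0.0,0,0,0,0,0,0],
])

```text
time_s: 23.08
tool_pos: [414.9, 352.1, 85.4]
tcp_rot: [0.993, 0.121, 0.002, -0.001]
ft_force: [-0.0, -0.3, 5.6]
opening: 0.004
grip_force: 2.8
```

Emit:
play_rows([
  [0.0,0,0,0.002,0,0,0],
  [0.0,0,0,0.002,0,0,0],
  [0.0,0,0,0,0,0,0],
])

```text
time_s: 23.45
tool_pos: [415.1, 352.3, 84.7]
tcp_rot: [0.993, 0.121, 0.002, -0.001]
ft_force: [-12.1, -7.9, 32.6]
opening: 0.004
grip_force: 16.4
```

Emit:
play_rows([
  [0.0,0,0,0.001,0,0,0],
  [0.0,0,0,0.001,0,0,0],
  [0.0,0,0,0,0,0,0],
])

```text
time_s: 23.82
tool_pos: [415.2, 352.4, 84.4]
tcp_rot: [0.993, 0.121, 0.002, -0.001]
ft_force: [-17.5, -14.2, 48.8]
opening: 0.006
grip_force: 23.9
```

Bottomed out hard. I'll retreat in small steps and watch the spring force to confirm the travel.

Emit:
play_rows([
  [0.0,0,0,-0.002,0,0,0],
  [0.0,0,0,-0.0015,0,0,0],
  [0.0,0,0,0,0,0,0],
])

```text
time_s: 24.2
tool_pos: [415.0, 352.2, 84.8]
tcp_rot: [0.993, 0.121, 0.002, -0.001]
ft_force: [-7.1, -4.3, 19.8]
opening: 0.006
grip_force: 10.5
```

Emit:
play_rows([
  [0.0,0,0,-0.0015,0,0,0],
  [0.0,0,0,0,0,0,0],
])

```text
time_s: 24.45
tool_pos: [414.9, 352.2, 85.0]
tcp_rot: [0.993, 0.121, 0.002, -0.001]
ft_force: [-1.6, -0.4, 9.7]
opening: 0.005
grip_force: 4.9
```

Emit:
play_rows([
  [0.0,0,0,-0.0015,0,0,0],
  [0.0,0,0,0,0,0,0],
])

```text
time_s: 24.7
tool_pos: [414.9, 352.2, 86.1]
tcp_rot: [0.993, 0.121, 0.001, -0.001]
ft_force: [0.6, -0.6, 5.1]
opening: 0.007
grip_force: 2.5
```

Emit:
play_rows([
  [0.0,0,0,-0.0015,0,0,0],
  [0.0,0,0,0,0,0,0],
])

```text
time_s: 24.95
tool_pos: [414.8, 352.1, 87.4]
tcp_rot: [0.993, 0.121, 0.001, -0.001]
ft_force: [2.2, 2.1, 4.8]
opening: 0.003
grip_force: 2.1
```

Emit:
play_rows([
  [0.0,0,0,-0.0015,0,0,0],
  [0.0,0,0,0,0,0,0],
])

```text
time_s: 25.2
tool_pos: [414.3, 351.7, 88.4]
tcp_rot: [0.993, 0.121, 0.001, -0.001]
ft_force: [2.1, 1.6, 4.3]
opening: 0.005
grip_force: 1.8
```

Emit:
play_rows([
  [0.0,0,0,-0.0015,0,0,0],
  [0.0,0,0,0,0,0,0],
])

```text
time_s: 25.45
tool_pos: [414.0, 351.5, 89.5]
tcp_rot: [0.993, 0.121, 0.0, -0.001]
ft_force: [1.2, 1.0, 2.7]
opening: 0.006
grip_force: 1.3
```

The spring force follows over about 6 mm, so the button was fully in. I'll retract and check the end state.

Emit:
play_rows([
  [0.0,0,0,-0.005,0,0,0],
  [0.0,0,0,-0.02,0,0,0],
  [0.0,0,0,-0.04,0,0,0],
  [0.0,0,0,-0.04,0,0,0],
  [0.0,0,0,0,0,0,0],
  [0.0,0,0,0,0,0,0],
  [0.0,0,0,0,0,0,0],
  [0.0,0,0,0,0,0,0],
])

```text
time_s: 26.45
tool_pos: [413.4, 351.0, 193.3]
tcp_rot: [0.993, 0.121, -0.0, -0.0]
ft_force: [0.1, 0.1, 0.2]
opening: 0.004
grip_force: 0.0
```

```bash
python3 - <<'E'
from h import *
rel([415,352,190])
for n,b in(('scene',(180,180,236,232)),('side',(315,262,402,336))):
    c=robot.capture(n); im=c['img'][b[1]:b[3],b[0]:b[2]].astype(int)
    k,l,s,ce=cv2.connectedComponentsWithStats(((im[...,2]-im[...,0])<8).astype(np.uint8))
    print(n,[(s[i],ce[i]+b[:2]) for i in range(1,k) if s[i,4]>100])
    if n=='side':
        b=(300,160,365,200);im=c['img'][b[1]:b[3],b[0]:b[2]]
        k,l,s,ce=cv2.connectedComponentsWithStats((im.max(2)<40).astype(np.uint8)); print('grip',[ce[i]+b[:2] for i in range(1,k) if s[i,4]>40],'pred',proj(c,SO+SR()@[55,22,130]))
robot.finish_job()
E
```

```text
t 26.45 tcp [413.4 351.  193.3] q [ 0.61 -0.    1.71  0.    1.44  1.94] F [0.1 0.1 0.2] open 0.4
shift tool [ 1.8 -0.6  3.3] rot None
scene [(array([ 17,  15,  20,  20, 282], dtype=int32), array([206.12056738, 205.07446809]))]
side [(array([ 31,  19,  22,  31, 440], dtype=int32), array([356.66590909, 296.67727273]))]
grip [array([324.80263158, 173.42105263]), array([309.25581395, 197.76744186])] pred [324.8 173.2]
the job is handed in; nothing more can be done
```

The job is handed in at 26.5 s: the cap is unlocked and standing grip-up in the tray, the gate grip is level with the pointer to about 1 mm, and the start button was pressed fully in (peaking at about 54 N of wrist force) and released.

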